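# Put the inspection ring lights away from the peg into their tubs

### The job

The two ring lights hang one behind the other on the stand's peg, which has a turned-up end: lift each one up and off the peg and lower it gently into its own deep tub, the smaller ring light into the shorter, lower tub and the larger into the longer, taller one, standing on edge and fully down between the two ribs on the tub's floor. Do not wrench the peg, drop a ring light or press it down hard, and leave the soldering iron and everything else on the bench where they are.

Things in the scene. Friction and masses are not known exactly. Their poses are not given: they have to be found in the camera images.
- ring_large: The larger ring light: rigid black ring with LED dots on its faces, outer diameter 68 mm, bore 34 mm, 26 mm thick, about 110 g. Origin: its centre; its x is the ring's axis, level as it hangs; it may have rolled about x. Starts hanging by its bore on the stand's bar, x along the stand's x, either in front (nearer the upturned end) or behind the other; centres about 43 mm apart.
- ring_small: The smaller ring light: rigid black ring with LED dots on its faces, outer diameter 54 mm, bore 34 mm, 26 mm thick, about 70 g. Origin: its centre; its x is the ring's axis, level as it hangs; it may have rolled about x. Starts hanging by its bore on the stand's bar, x along the stand's x, either in front (nearer the upturned end) or behind the other; centres about 43 mm apart.
- stand: Grey stand, fixed. Origin: centre of the underside of its base plate (120 x 90, 8 thick); z up; yaw within 0.45 rad of the peg pointing at -x. Post (18 diameter, top at z 180) at its x = +50. From it a level steel bar (8 diameter, axis y = 0, z = 170) runs to -x; from x = -48 its end bends up. Rings hang with centres at z 157, x about +15 (behind) and -28 (in front). All mm.
- peg_end (a point): Centre of the bar's upturned end, at (-55, 0, 180) mm in the stand's frame; rounded, radius 4 mm, so its top is at z = 184 mm. A ring's bore clears bar and end when the ring is lifted 10 to 26 mm (best 18 mm) and then drawn level along the stand's -x; it is free once its centre is beyond the stand's x = -75 mm.
- tub_large: Grey deep tub, open on top, fixed. Origin: centre of its underside; z up, long side along its y. Outside 158 (y) by 52 (x), 72 high; walls, floor 4, so 150 by 44 inside. Two rubber ribs, 10 in diameter, lie on its floor along x at y = -15 and +15. Seated on edge between them (axis along the tub's x), the larger ring light has its centre at x = y = 0, z = 45. Yaw within 0.6 rad. All mm.
- tub_small: Grey deep tub, open on top, fixed. Origin: centre of its underside; z up, long side along its y. Outside 134 (y) by 52 (x), 58 high; walls, floor 4, so 126 by 44 inside. Two rubber ribs, 10 in diameter, lie on its floor along x at y = -12 and +12. Seated on edge between them (axis along the tub's x), the smaller ring light has its centre at x = y = 0, z = 38.7. Yaw within 0.6 rad. All mm.
- iron_stand: Obstacle, leave alone: grey printed holder (base 90 by 90 mm) with a black soldering iron in it, all fixed. Origin: centre of its underside; z up. The iron, 20 mm thick, lies along its own x, sloping up towards +x, from about x = -105 mm, z = 70 mm (bare tip) to x = +130 mm, z = 165 mm (top of the butt end).
- wool_tin: Round amber glass jar of metal wool, 74 mm in diameter, 53 mm high. A bystander, loose; origin: centre of its underside.
- flux_bottle: Slim upright bottle, 32 mm in diameter, 90 mm high, standing among the other things. A bystander, loose; origin: centre of its underside.
- lighter: Yellow pocket lighter lying flat, 80 by 24 mm, 12 mm high. A bystander, loose; origin: centre of its underside.
- screwdriver: Screwdriver lying on the bench, 150 mm long, along its own x. A bystander, loose; origin: centre of its underside.
- tape_roll: Roll of brown tape lying flat on the bench, 68 mm in diameter, hole 38 mm, 18 mm high (not a ring light). A bystander, loose; origin: centre of its underside.
- tip_can: Metal can, 60 mm in diameter, 60 mm high. A bystander, loose; origin: centre of its underside.
Not all that is in view belongs to the job. What is shaped like the ring_large but blue is not meant.

How it is judged:
By the outcome, as a careful person would: the job done as asked, in the order asked, and still so for the second after the job is handed in, with the robot touching nothing.
It also fails if it takes over 72 s, if anything falls off the work surface, if the arm or the gripper's body presses on something with over 40 N, if the wrist force passes 120 N, or if a joint passes its speed limit or range.

### The arm

A 6-joint arm with a two-finger parallel gripper is mounted at the origin on the work surface. World frame = base frame: x ahead of the robot, y to its left, z up, the work surface at z = 0. Lengths are in m, angles in rad, forces in N, time in s.
With the tool pointing down it reaches from about 0.35 to 0.775 m from the base axis. Payload 7.3 kg.
Tool frame: the origin (TCP) lies on the front face of the gripper's body, between the roots of the fingers; the fingertips stand ahead of it and the grasp point (between the pads) lies 47 mm ahead of it (finger_overhang is the z of the fingertips in the tool frame, in m); z points along the fingers, y is the line along which they close (so a half turn about z gives the same grasp; the last joint's range is limited). The gripper opens to 92 mm and grips with 3 to 60 N. Pads are 19 mm wide; open, the fingers measure 130 mm over their backs; the gripper's body (75 mm by 190 mm) begins 47 mm behind the grasp point.
Start: joints at [-1.427, 0.342, 1.524, -0, 1.275, -0.146], TCP at [0.15, -0.503, 0.292] pointing down, gripper open.
Joint ranges: [-2.53, 2.53], [-0.77, 2.02], [0.04, 2.7], [-1, 4.14], [0.28, 2.66], [-3.11, 3.11]. Speed limits (rad/s): [2.57, 2.57, 3.14, 3.14, 3.14, 3.14].

### API

Orientations are given as [roll, pitch, yaw] about the fixed x, y, z axes, in that order (R = Rz(yaw) Ry(pitch) Rx(roll)).
In Python, from cell import * gives the robot as it stands. The module is installed in compiled form; this text tells all that it offers.
- The arm moves only by the tool arm_command, never from a script. Its argument "series" is a list of rows, each an object of numbers: "x", "y", "z": the shift along the tool's x, y, z in mm; "rx", "ry", "rz": the turn, a rotation vector about the tool's x, y, z in degrees. A call has 1 to 20 rows; each row is the pose to reach, as a shift and turn from the pose commanded when the call began, along the tool's axes at that moment; what a row does not reach only later rows make up. A row lasts 1/10 s, in which the tool goes at most 50 mm and 8.59 degrees, less where a joint would pass 70% of its speed; a pose out of reach is approached as far as the arm can. A call with a gripper value outside its range is refused whole. "hand" is the finger opening in mm, from 0 to 91.8, set as the call begins (left out, the last holds). The fingers move at their own pace and stop on an object; "squeeze" is the grip in N (left out, the last holds). Time passes only in rows, so rows that repeat a pose let the fingers close. It gives the time, the measured TCP pose, the force, the opening and the grip force at its end, in the units of the state.
- observe(): the state, without advancing time (a new reading comes with each control period).
- read_camera(name): name is "scene" or "top" or "wrist"; returns a dict with "pixels" (420x560x3 uint8, blue, green, red), "K" (3x3 intrinsics, pixels), "rvec" (rotation vector, rad) and "tvec" (3), from world to camera coordinates, as OpenCV has them. Camera axes: x right, y down, z forward; pixel columns grow to the right and rows downward; lengths in m; the calibration is good to about 2 mm. A picture is of the moment at which its call begins. There is no depth.
- hand_in(): hands the job in; it is judged then, once.
Trained networks look in a picture, given as the dict that the camera call returned (one of the last four; its "shot" number tells which), for a name from the list of things; names that differ only in an ending like _2 or _b are one class to them, and where a whole thing is asked for, a point or a joint stands for the part that bears it (a point fixed in the world has none). Each returns a list of dicts, best first, with "confidence" (0 to 1); they miss things now and then, are a little off and sometimes report something else, mostly with a low value. They report only what shows in the picture. A call takes as long as a camera call. They do not tell look-alikes from the thing itself.
- boxes_of(picture, query): "point" ([x, y, z] in m, in world coordinates, good to about 4 mm: the middle of the surface that is visible of it).
- trace(picture, query): "pixels" (420x560 bool, what is visible of it).
- mark_of(picture, query): "point" ([x, y, z] in m, in world coordinates, good to about 4 mm: a listed point, or the origin of a listed thing).
The state is a dict: "time": time; "qpos": joint angles; "qvel": joint speeds; "joint_efforts": joint torques, N m; "tool_pos": TCP position; "tool_rot": TCP orientation; "contact_force": force on the tool from outside, world axes, zero at the start; "torque": the same for the moment, N m; "opening": finger opening in m; "grip_force": force on a finger pad.
Only numpy, scipy, OpenCV 4.12 (cv2) and the standard library are available. Lean on these libraries where they do the work, as an engineer would, in place of code of your own. Each camera call takes 0.05 s, during which the arm holds its last target. There are 200 camera calls.

## Working session

There is one attempt and no reset: what is moved stays moved. The work goes in short steps, Python scripts to look and compute and a tool call to move; the robot and the scene stay as the last step left them, time stands still between calls to the robot, and variables do not carry over. Pictures are saved under pics/ and viewed, at most 10 in all, crops included, and the job is handed in when it is done.

Besides the shell and the picture viewer there is one more tool, called after "Request:" as name(argument=value, ...), one argument or row to a line, values as JSON. arm_command: Moves the arm, as the interface text tells. Its arguments: {"type":"object","properties":{"series":{"type":"array"},"hand":{"type":"number"},"squeeze":{"type":"number"}},"required":["series"]}

```bash
mkdir -p pics
cat > h.py <<'E'
from cell import *
import numpy as np, cv2
def scan(names, cams=("scene","top")):
    for c in cams:
        p=read_camera(c); cv2.imwrite(f"pics/{c}_{p['shot']}.png",p["pixels"]); print(c,p['shot'])
        for n in names:
            for f in (mark_of,boxes_of):
                try: r=f(p,n)
                except Exception as e: print(n,f.__name__,e); continue
                print(n,f.__name__,[(np.round(np.array(d["point"])*1000).astype(int).tolist(),round(d["confidence"],2)) for d in r[:3]])
E
python3 - <<'E'
from h import *
s=observe(); print({k:np.round(v,3) for k,v in s.items()})
scan(["ring_large","ring_small","stand","peg_end","tub_large","tub_small","iron_stand","wool_tin","flux_bottle","tip_can"])
E
ls pics
```

```text
{'time': np.float64(0.0), 'qpos': array([-1.427,  0.343,  1.525,  0.   ,  1.275, -0.146]), 'qvel': array([-0.   , -0.002, -0.002, -0.001,  0.   ,  0.   ]), 'joint_efforts': array([ -0.   , -43.124, -24.422,   0.072,   0.056,  -0.   ]), 'tool_pos': array([ 0.15 , -0.503,  0.292]), 'tool_rot': array([-3.14, -0.  ,  0.29]), 'contact_force': array([ 0.82 ,  0.248, -0.122]), 'torque': array([-0.016, -0.008, -0.016]), 'grip_force': np.float64(0.0), 'opening': np.float64(0.092)}
scene 1
ring_large call [([695, -267, 32], 0.97), ([525, -7, 34], 0.79), ([621, -140, 158], 0.66)]
ring_large call [([700, -259, 48], 0.81), ([624, -131, 180], 0.59), ([531, -6, 57], 0.57)]
ring_small call [([771, 70, 1], 0.69), ([658, -121, 155], 0.58), ([404, 19, 3], 0.38)]
ring_small call [([662, -116, 171], 0.79)]
stand call [([644, -122, 2], 0.58), ([660, -124, 154], 0.58), ([771, 69, -2], 0.38)]
stand call [([655, -106, 8], 0.65)]
peg_end call [([592, -149, 178], 0.65)]
peg_end call [([652, -113, 5], 0.64)]
tub_large call [([500, -308, -2], 0.88)]
tub_large call [([489, -320, 38], 0.68), ([659, -116, 170], 0.4
[... 883 characters left out ...]
 0.53), ([612, -129, 186], 0.2)]
peg_end call [([592, -152, 177], 0.83)]
peg_end call [([625, -115, 2], 0.93)]
tub_large call [([500, -311, -2], 0.84), ([610, 137, 1], 0.24)]
tub_large call [([501, -314, 23], 0.64)]
tub_small call [([509, 315, -1], 0.78)]
tub_small call [([512, 317, 13], 0.73)]
iron_stand call [([613, 138, -2], 0.66)]
iron_stand call [([618, 137, 73], 0.93), ([626, -117, 3], 0.38)]
wool_tin call [([405, 17, 0], 0.56)]
wool_tin call [([403, 19, 49], 0.96)]
flux_bottle call [([665, 1, 2], 0.66), ([617, -138, 156], 0.23)]
flux_bottle call [([658, 5, 60], 0.44)]
tip_can call [([781, -80, 0], 0.78), ([409, 19, 2], 0.53)]
tip_can call [([767, -79, 61], 0.73)]
scene_1.png
top_2.png
```

View pics/scene_1.png

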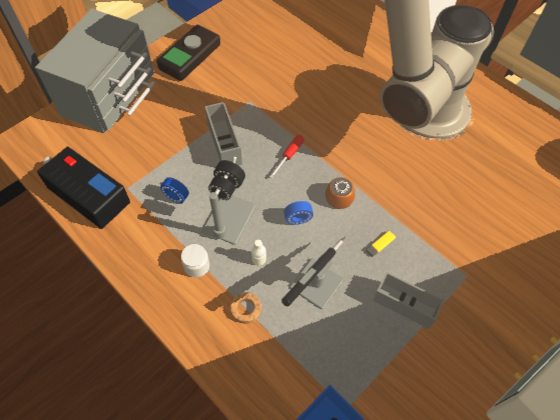

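View pics/top_2.png

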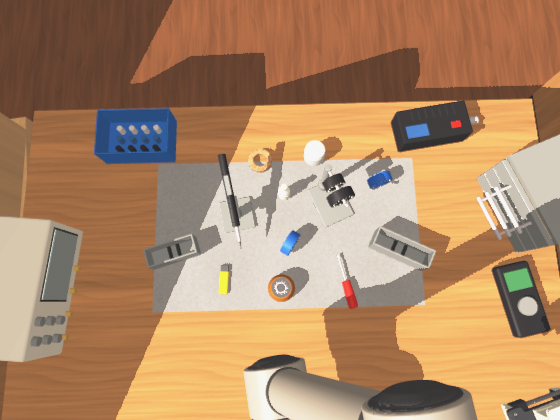

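The scene view shows the peg pointing toward the robot and right, at about (228,180). The large black ring is in front, the small one behind. The large tub is at (225,135), the small tub at (408,300), and blue decoys sit at (175,190) and (298,212). I'll refine the poses with silhouette fits.

```bash
cat > fit.py <<'E'
from h import *
from scipy.optimize import minimize
def proj(p,P): return cv2.projectPoints(np.float64(P),np.float64(p["rvec"]),np.float64(p["tvec"]),p["K"],None)[0][:,0]
def place(x,y,yaw,L):
    c,s=np.cos(yaw),np.sin(yaw); L=np.asarray(L,float)
    return np.c_[x+c*L[:,0]-s*L[:,1],y+s*L[:,0]+c*L[:,1],L[:,2]]/1000
def box(a,b,h): return [(i*a/2,j*b/2,z) for i in(-1,1) for j in(-1,1) for z in(0,h)]
T=np.linspace(0,2*np.pi,40,endpoint=False)
def ring(xc,r,z=157): return [(xc+i*13,r*np.cos(t),z+r*np.sin(t)) for i in(-1,1) for t in T]
def hullmask(p,P,S=4):
    h=cv2.convexHull(np.float32(proj(p,P)))
    m=np.zeros((420*S,560*S),np.uint8)
    cv2.fillConvexPoly(m,np.int32(np.round(((h+0.5)*S-0.5)*16)),255,shift=4)
    return cv2.resize(m,(560,420),interpolation=cv2.INTER_AREA)/255.
def best(p,q,xyz):   # the traced mask nearest the expected place
    u=proj(p,np.array([xyz])/1000)[0]; o=[]
    for d in trace(p,q):
        m=d["pixels"]; v,w=np.nonzero(m)
        if len(v): o.append((np.hypot(w.mean()-u[0],v.mean()-u[1]),d["confidence"],m))
    o.sort(key=lambda a:a[0]); print(q,[(round(a[0],1),round(a[1],2),int(a[2].sum())) for a in o]); return o[0][2] if o else None
def opt(cost,x0,step):
    x0=np.array(x0,float); n=len(x0)
    sim=np.vstack([x0]+[x0+np.eye(n)[i]*step[i] for i in range(n)])
    r=minimize(cost,x0,method="Nelder-Mead",options=dict(initial_simplex=sim,maxiter=250,xatol=.01,fatol=.1))
    return r.x,r.fun
E
python3 - <<'E'
from fit import *
ps=[read_camera("scene"),read_camera("top")]
for q,x0,b in (("tub_large",(500,-310,-.48),box(52,158,72)),("tub_small",(507,314,.33),box(52,134,58))):
    ms=[best(p,q,(x0[0],x0[1],35)) for p in ps]
    for sel in ((0,),(1,),(0,1)):
        r,f=opt(lambda v:sum(np.abs(hullmask(ps[i],place(*v,b))-ms[i]).sum() for i in sel),x0,(6,6,.1)); print(q,sel,np.round(r,3),round(f,1))
x0=(643,-127,.4)
L=place(*x0,[(-28,0,157),(15,0,157)])*1000
ml=[best(p,"ring_large",L[0]) for p in ps]; msm=[best(p,"ring_small",L[1]) for p in ps]
np.savez("m.npz",a=ml[0],b=ml[1])
for p in ps: print([d["point"] for d in mark_of(p,"peg_end")][:1])
fill=lambda m:cv2.drawContours(np.zeros(m.shape,np.uint8),cv2.findContours(m.astype(np.uint8),0,2)[0],-1,1,-1)
U=[fill(a|b) for a,b in zip(ml,msm)]
def model(p,v): return np.maximum(hullmask(p,place(*v[:3],ring(v[3],34))),hullmask(p,place(*v[:3],ring(v[4],27))))
for sel in ((0,),(1,),(0,1)):
    g=lambda v:sum(np.abs(model(ps[i],(*v[:3],-28,15))-U[i]).sum() for i in sel)
    r,f=opt(g,x0,(6,6,.1)); print("stand",sel,np.round(r,3),round(f,1),np.round(place(*r,[(-28,0,157),(15,0,157),(-55,0,180)])*1000))
for i,p in enumerate(ps):
    im=p["pixels"].copy(); im[...,2]=np.where(U[i]>0,255,im[...,2]); m=model(p,(*r,-28,15)); 
    c,_=cv2.findContours((m>.5).astype(np.uint8),0,2); cv2.drawContours(im,c,-1,(0,255,0),1)
    u,w=np.int32(proj(p,np.array([[.62,-.14,.12]]))[0]); cr=im[max(0,w-50):w+50,u-65:u+65]
    cv2.imwrite(f"pics/c{i}.png",cv2.resize(cr,None,fx=3,fy=3,interpolation=0))
a,b=[cv2.imread(f"pics/c{i}.png") for i in (0,1)]
cv2.imwrite("pics/ab.png",np.hstack([a[:300,:390],b[:300,:390]]))
E
```

```text
tub_large [(np.float64(81.6), 0.44, 1768)]
tub_large [(np.float64(0.3), 0.94, 1581)]
tub_large (0,) [ 484.676 -320.086   -0.641] 3078.1
tub_large (1,) [ 4.99749e+02 -3.06009e+02 -4.46000e-01] 50.3
tub_large (0, 1) [ 4.99766e+02 -3.06024e+02 -4.66000e-01] 3292.7
tub_small [(np.float64(2.3), 0.64, 2009)]
tub_small [(np.float64(0.3), 0.8, 1239), (np.float64(164.3), 0.71, 992), (np.float64(176.2), 0.21, 289)]
tub_small (0,) [5.09479e+02 3.09119e+02 3.09000e-01] 137.9
tub_small (1,) [5.07489e+02 3.13410e+02 2.88000e-01] 55.9
tub_small (0, 1) [5.08828e+02 3.09835e+02 2.83000e-01] 244.6
ring_large [(np.float64(1.3), 0.89, 496), (np.float64(58.2), 0.69, 530), (np.float64(78.4), 0.59, 587)]
ring_large [(np.float64(1.7), 0.89, 345), (np.float64(41.8), 0.71, 315), (np.float64(69.2), 0.81, 239)]
ring_small [(np.float64(1.4), 0.95, 408)]
ring_small [(np.float64(0.6), 0.56, 294), (np.float64(176.6), 0.48, 1217)]
[[0.5886, -0.1477, 0.1787]]
[[0.5915, -0.1536, 0.1769]]
stand (0,) [ 6.44497e+02 -1.27985e+02  3.82000e-01] 156.1 [[ 619. -138.  157.]
 [ 658. -122.  157.]
 [ 593. -148.  180.]]
stand (1,) [ 6.44409e+02 -1.24755e+02  4.26000e-01] 97.1 [[ 619. -136.  157.]
 [ 658. -119.  157.]
 [ 594. -147.  180.]]
stand (0, 1) [ 6.44882e+02 -1.26086e+02  4.03000e-01] 272.0 [[ 619. -137.  157.]
 [ 659. -120.  157.]
 [ 594. -148.  180.]]
```

View pics/ab.png

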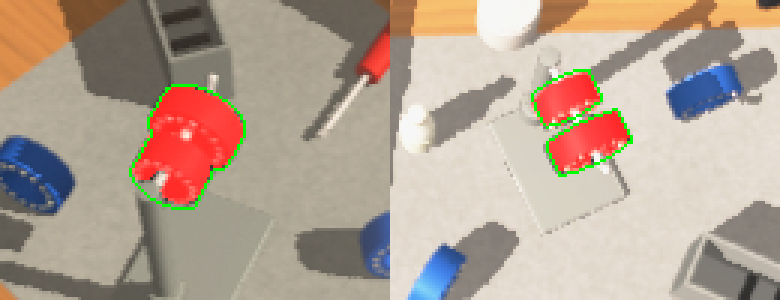

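The green outlines match both rings in both views: left crop at (190,145), right crop at (580,115). Next I'll write a delta helper and take a closer look with the wrist camera.

```bash
cat > d.py <<'E'
import sys
from cell import *
import numpy as np
from scipy.spatial.transform import Rotation as R
s=observe(); p=s["tool_pos"]*1000; q=R.from_euler("xyz",s["tool_rot"])
print("at",np.round(p,1),np.round(s["tool_rot"],3),"F",np.round(s["contact_force"],1),"open",round(float(s["opening"])*1000,1),"grip",round(float(s["grip_force"]),1),"t",round(float(s["time"]),2))
for a in sys.argv[1:]:
    x,y,z,w=map(float,a.split(","))
    print(a,"->",np.round(q.inv().apply(np.array([x,y,z])-p),1),"rot",np.round((q.inv()*R.from_euler("xyz",[np.pi,0,w])).as_rotvec(degrees=True),1))
E
python3 d.py 440,-300,330,-0.2 619,-137,330,0.4
```

```text
at [ 150.  -503.1  292.3] [3.141 0.    0.29 ] F [ 0.7 -0.1  0.1] open 91.7 grip 0.0 t 2.7
440,-300,330,-0.2 -> [ 335.9 -111.8  -37.8] rot [ 0.   0.  28.1]
619,-137,330,0.4 -> [ 554.  -216.9  -37.8] rot [ 0.   0.  -6.3]
```

Request:
arm_command(
  series=[
    {"z": -38,"x": 40,"y": -13,"rz": 4},
    {"z": -38,"x": 80,"y": -27,"rz": 8},
    {"z": -38,"x": 120,"y": -40,"rz": 12},
    {"z": -38,"x": 160,"y": -53,"rz": 16},
    {"z": -38,"x": 200,"y": -67,"rz": 20},
    {"z": -38,"x": 240,"y": -80,"rz": 24},
    {"z": -38,"x": 280,"y": -93,"rz": 28},
    {"z": -38,"x": 310,"y": -103,"rz": 28},
    {"z": -38,"x": 336,"y": -112,"rz": 28},
    {"z": -38,"x": 336,"y": -112,"rz": 28},
    {"z": -38,"x": 336,"y": -112,"rz": 28},
  ],
)

```text
invalid input
```

```bash
python3 - <<'E'
from fit import *
p=read_camera("wrist"); cv2.imwrite("pics/w1.png",p["pixels"])
for q in("tub_large","ring_large","peg_end"):
    print(q,[(np.round(np.array(d["point"])*1000),d["confidence"]) for d in mark_of(p,q)[:3]])
m=best(p,"tub_large",(500,-308,35))
b=box(52,158,72)
if m is not None: print(opt(lambda v:np.abs(hullmask(p,place(*v,b))-m).sum(),(500,-308,-.46),(6,6,.1)))
E
python3 d.py 619,-137,330,0.4
```

```text
tub_large []
ring_large []
peg_end []
tub_large []
at [ 150.  -503.1  292.2] [ 3.142 -0.     0.29 ] F [ 0.2 -0.1 -0.3] open 91.6 grip 0.0 t 2.95
619,-137,330,0.4 -> [ 554.  -216.9  -37.8] rot [ 0.   0.  -6.3]
```

View pics/w1.png

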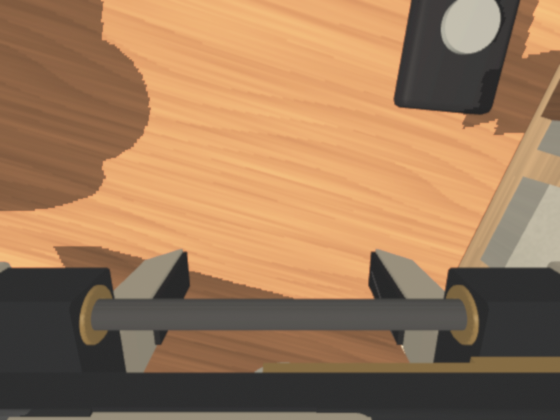

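The move was refused, so each row probably needs all six keys. The wrist view shows the fingers at the bottom, around (150,300) and (400,300), and looks forward of the tool.

Request:
arm_command(
  series=[
    {"x": 40,"y": -13,"z": -10,"rx": 0,"ry": 0,"rz": 4},
    {"x": 80,"y": -27,"z": -20,"rx": 0,"ry": 0,"rz": 8},
    {"x": 120,"y": -40,"z": -38,"rx": 0,"ry": 0,"rz": 12},
    {"x": 160,"y": -53,"z": -38,"rx": 0,"ry": 0,"rz": 16},
    {"x": 200,"y": -67,"z": -38,"rx": 0,"ry": 0,"rz": 20},
    {"x": 240,"y": -80,"z": -38,"rx": 0,"ry": 0,"rz": 24},
    {"x": 280,"y": -93,"z": -38,"rx": 0,"ry": 0,"rz": 28},
    {"x": 310,"y": -103,"z": -38,"rx": 0,"ry": 0,"rz": 28},
    {"x": 336,"y": -112,"z": -38,"rx": 0,"ry": 0,"rz": 28},
    {"x": 336,"y": -112,"z": -38,"rx": 0,"ry": 0,"rz": 28},
    {"x": 336,"y": -112,"z": -38,"rx": 0,"ry": 0,"rz": 28},
  ],
)

```text
time: 4.05
tool_pos: [0.4402, -0.2995, 0.3301]
tool_rot: [3.141, 0.001, -0.197]
contact_force: [0.1, -0.0, -0.3]
opening: 0.0918
grip_force: 0.0
```

```bash
python3 - <<'E'
from fit import *
p=read_camera("wrist"); cv2.imwrite("pics/w2.png",p["pixels"])
for q in("tub_large","ring_large","peg_end"):
    print(q,[(np.round(np.array(d["point"])*1000),d["confidence"]) for d in mark_of(p,q)[:3]])
m=best(p,"tub_large",(500,-308,35))
b=box(52,158,72)
if m is not None: print(opt(lambda v:np.abs(hullmask(p,place(*v,b))-m).sum(),(500,-308,-.46),(6,6,.1)))
E
python3 d.py 619,-137,330,0.4
```

```text
tub_large [(array([ 503., -308.,    1.]), 0.59)]
ring_large [(array([523.,  -6.,  31.]), 0.93)]
peg_end []
tub_large [(np.float64(3.2), 0.82, 8746)]
(array([ 5.00205248e+02, -3.07117732e+02, -4.55421497e-01]), np.float64(180.49019607843135))
at [ 439.3 -300.4  330.3] [ 3.141 -0.    -0.2  ] F [ 0.2 -0.  -0.3] open 91.9 grip 0.0 t 4.3
619,-137,330,0.4 -> [ 143.5 -195.9    0.3] rot [  0.    0.  -34.4]
```

View pics/w2.png

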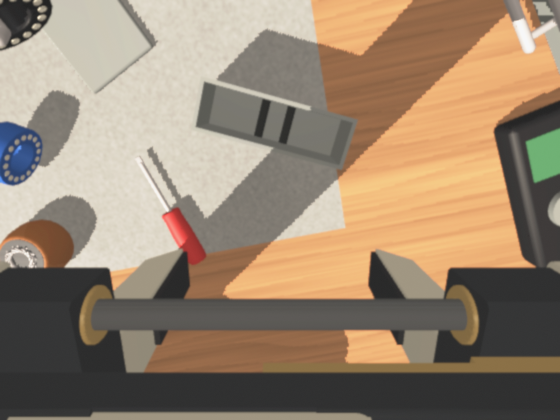

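The wrist fit puts the large tub, seen at (275,125), at (500, −307) with yaw −0.456. That agrees with the top camera. Next I'll move to a spot behind the rings for a second look.

```bash
python3 d.py 525,-177,330,0.4
```

```text
at [ 439.3 -300.4  330.3] [ 3.141 -0.    -0.2  ] F [ 0.2 -0.  -0.3] open 91.9 grip 0.0 t 4.3
525,-177,330,0.4 -> [  59.4 -138.     0.3] rot [  0.    0.  -34.4]
```

Request:
arm_command(
  series=[
    {"x": 15,"y": -35,"z": 0,"rx": 0,"ry": 0,"rz": -8},
    {"x": 30,"y": -70,"z": 0,"rx": 0,"ry": 0,"rz": -16},
    {"x": 45,"y": -105,"z": 0,"rx": 0,"ry": 0,"rz": -24},
    {"x": 59,"y": -138,"z": 0,"rx": 0,"ry": 0,"rz": -31},
    {"x": 59,"y": -138,"z": 0,"rx": 0,"ry": 0,"rz": -34.4},
    {"x": 59,"y": -138,"z": 0,"rx": 0,"ry": 0,"rz": -34.4},
    {"x": 59,"y": -138,"z": 0,"rx": 0,"ry": 0,"rz": -34.4},
  ],
)

```text
time: 5.0
tool_pos: [0.5248, -0.1768, 0.3302]
tool_rot: [3.141, 0.0, 0.399]
contact_force: [-0.4, 0.5, 0.4]
opening: 0.0919
grip_force: 0.0
```

```bash
python3 - <<'E'
from fit import *
p=read_camera("wrist"); cv2.imwrite("pics/w3.png",p["pixels"])
for q in("ring_large","ring_small","peg_end","stand"):
    print(q,[(np.round(np.array(d["point"])*1000),round(d["confidence"],2)) for d in mark_of(p,q)[:3]])
fill=lambda m:cv2.drawContours(np.zeros(m.shape,np.uint8),cv2.findContours(m.astype(np.uint8),0,2)[0],-1,1,-1)
a=best(p,"ring_large",(619,-137,157)); b=best(p,"ring_small",(659,-120,157))
if a is not None: print(opt(lambda v:np.abs(hullmask(p,place(*v,ring(-28,34)))-fill(a)).sum(),(644,-126,.4),(6,6,.1)))
if a is not None and b is not None:
    U=fill(a|b); print(opt(lambda v:np.abs(np.maximum(hullmask(p,place(*v,ring(-28,34))),hullmask(p,place(*v,ring(15,27))))-U).sum(),(644,-126,.4),(6,6,.1)))
E
python3 d.py 619,-137,330,0.4
```

```text
ring_large [(array([525.,  -8.,  34.]), 0.84), (array([ 699., -260.,   37.]), 0.78), (array([ 617., -136.,  157.]), 0.69)]
ring_small [(array([ 654., -120.,  157.]), 0.64), (array([ 419., -154.,    1.]), 0.57)]
peg_end [(array([ 593., -150.,  180.]), 0.9)]
stand []
ring_large [(np.float64(4.3), 0.84, 4340), (np.float64(143.1), 0.93, 2414), (np.float64(149.9), 0.81, 2099)]
ring_small [(np.float64(13.9), 0.83, 2494)]
(array([ 6.45402715e+02, -1.26065712e+02,  4.02433927e-01]), np.float64(187.41176470588235))
(array([ 6.45155956e+02, -1.25885192e+02,  4.07835682e-01]), np.float64(557.321568627451))
at [ 524.9 -176.6  330.3] [3.141 0.    0.4  ] F [ 0.4  0.8 -0.4] open 92.0 grip 0.0 t 5.35
619,-137,330,0.4 -> [102.1   0.2   0.3] rot [0. 0. 0.]
```

View pics/w3.png

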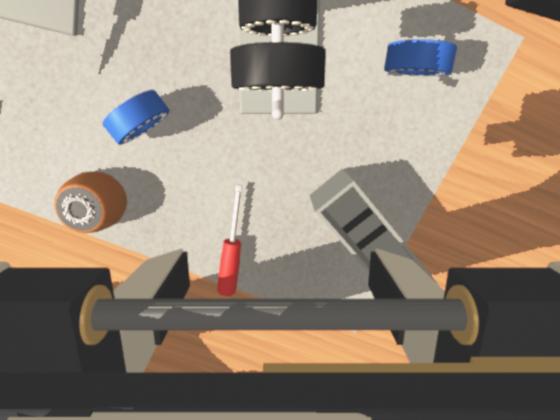

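The large ring is at (278,65), centred on the tool's axis, and the peg end is at (278,115). The stand fits at (645, −126) with yaw 0.403. I'll go over the large ring, then down to it.

Request:
arm_command(
  series=[
    {"x": 30,"y": 0,"z": 0,"rx": 0,"ry": 0,"rz": 0},
    {"x": 65,"y": 0,"z": 0,"rx": 0,"ry": 0,"rz": 0},
    {"x": 102,"y": 0,"z": 0,"rx": 0,"ry": 0,"rz": 0},
    {"x": 102,"y": 0,"z": 0,"rx": 0,"ry": 0,"rz": 0},
    {"x": 102,"y": 0,"z": 25,"rx": 0,"ry": 0,"rz": 0},
    {"x": 102,"y": 0,"z": 50,"rx": 0,"ry": 0,"rz": 0},
    {"x": 102,"y": 0,"z": 70,"rx": 0,"ry": 0,"rz": 0},
    {"x": 102,"y": 0,"z": 90,"rx": 0,"ry": 0,"rz": 0},
    {"x": 102,"y": 0,"z": 105,"rx": 0,"ry": 0,"rz": 0},
    {"x": 102,"y": 0,"z": 118,"rx": 0,"ry": 0,"rz": 0},
    {"x": 102,"y": 0,"z": 126,"rx": 0,"ry": 0,"rz": 0},
    {"x": 102,"y": 0,"z": 126,"rx": 0,"ry": 0,"rz": 0},
    {"x": 102,"y": 0,"z": 126,"rx": 0,"ry": 0,"rz": 0},
  ],
)

```text
time: 6.65
tool_pos: [0.6192, -0.1365, 0.2048]
tool_rot: [3.141, -0.001, 0.401]
contact_force: [-0.0, -0.0, -0.2]
opening: 0.092
grip_force: 0.0
```

Request:
arm_command(
  series=[
    {"x": 0,"y": 0,"z": 0,"rx": 0,"ry": 0,"rz": 0},
    {"x": 0,"y": 0,"z": 0,"rx": 0,"ry": 0,"rz": 0},
    {"x": 0,"y": 0,"z": 0,"rx": 0,"ry": 0,"rz": 0},
    {"x": 0,"y": 0,"z": 0,"rx": 0,"ry": 0,"rz": 0},
    {"x": 0,"y": 0,"z": 0,"rx": 0,"ry": 0,"rz": 0},
    {"x": 0,"y": 0,"z": 0,"rx": 0,"ry": 0,"rz": 0},
  ],
  hand=62,
  squeeze=15,
)

```text
time: 7.25
tool_pos: [0.6192, -0.1363, 0.2046]
tool_rot: [3.141, -0.001, 0.402]
contact_force: [0.5, -0.1, 1.4]
opening: 0.0683
grip_force: 15.0
```

The ring is gripped across its diameter. Now I'll lift it 18 mm and draw it level off the peg.

Request:
arm_command(
  series=[
    {"x": 0,"y": 0,"z": -4,"rx": 0,"ry": 0,"rz": 0},
    {"x": 0,"y": 0,"z": -9,"rx": 0,"ry": 0,"rz": 0},
    {"x": 0,"y": 0,"z": -14,"rx": 0,"ry": 0,"rz": 0},
    {"x": 0,"y": 0,"z": -18,"rx": 0,"ry": 0,"rz": 0},
    {"x": 0,"y": 0,"z": -18,"rx": 0,"ry": 0,"rz": 0},
    {"x": 0,"y": 0,"z": -18,"rx": 0,"ry": 0,"rz": 0},
  ],
)

```text
time: 7.85
tool_pos: [0.619, -0.1363, 0.2223]
tool_rot: [3.141, -0.0, 0.402]
contact_force: [-0.0, -0.4, -1.9]
opening: 0.0679
grip_force: 15.0
```

```bash
python3 d.py
```

```text
at [ 619.  -136.3  222.3] [ 3.141 -0.     0.402] F [-0.  -0.4 -1.9] open 67.9 grip 15.0 t 7.85
```

Request:
arm_command(
  series=[
    {"x": -6,"y": 0,"z": 0,"rx": 0,"ry": 0,"rz": 0},
    {"x": -16,"y": 0,"z": 0,"rx": 0,"ry": 0,"rz": 0},
    {"x": -28,"y": 0,"z": 0,"rx": 0,"ry": 0,"rz": 0},
    {"x": -40,"y": 0,"z": 0,"rx": 0,"ry": 0,"rz": 0},
    {"x": -52,"y": 0,"z": 0,"rx": 0,"ry": 0,"rz": 0},
    {"x": -62,"y": 0,"z": 0,"rx": 0,"ry": 0,"rz": 0},
    {"x": -70,"y": 0,"z": 0,"rx": 0,"ry": 0,"rz": 0},
    {"x": -70,"y": 0,"z": 0,"rx": 0,"ry": 0,"rz": 0},
    {"x": -70,"y": 0,"z": 0,"rx": 0,"ry": 0,"rz": 0},
  ],
)

```text
time: 8.75
tool_pos: [0.5547, -0.1638, 0.2224]
tool_rot: [3.141, -0.001, 0.401]
contact_force: [0.3, -0.8, -1.5]
opening: 0.0679
grip_force: 15.0
```

```bash
python3 d.py 500,-307,222,-0.456
python3 - <<'E'
from h import *
p=read_camera("top"); scene=read_camera("scene")
print([(np.round(np.array(d["point"])*1000),round(d["confidence"],2)) for q in(p,scene) for n in("ring_large","ring_small") for d in mark_of(q,n)[:3]])
E
```

```text
at [ 554.7 -163.8  222.4] [ 3.141e+00 -1.000e-03  4.010e-01] F [ 0.3 -0.8 -1.5] open 67.9 grip 15.0 t 8.75
500,-307,222,-0.456 -> [-106.3  110.5    0.4] rot [ 0.  -0.  49.1]
[(array([526.,  -8.,  32.]), 0.56), (array([ 655., -124.,  160.]), 0.47), (array([ 693., -267.,   32.]), 0.97), (array([ 558., -170.,  177.]), 0.82), (array([ 658., -122.,  154.]), 0.67), (array([ 655., -122.,  154.]), 0.6), (array([505., 315.,  -2.]), 0.49), (array([766.,  74.,   1.]), 0.45)]
```

Request:
arm_command(
  series=[
    {"x": -20,"y": 18,"z": -15,"rx": 0,"ry": 0,"rz": 0},
    {"x": -45,"y": 40,"z": -30,"rx": 0,"ry": 0,"rz": 4},
    {"x": -65,"y": 65,"z": -30,"rx": 0,"ry": 0,"rz": 12},
    {"x": -85,"y": 88,"z": -30,"rx": 0,"ry": 0,"rz": 20},
    {"x": -98,"y": 103,"z": -30,"rx": 0,"ry": 0,"rz": 28},
    {"x": -106,"y": 111,"z": -30,"rx": 0,"ry": 0,"rz": 36},
    {"x": -106,"y": 111,"z": -30,"rx": 0,"ry": 0,"rz": 44},
    {"x": -106,"y": 111,"z": -30,"rx": 0,"ry": 0,"rz": 49},
    {"x": -106,"y": 111,"z": -30,"rx": 0,"ry": 0,"rz": 49},
    {"x": -106,"y": 111,"z": -30,"rx": 0,"ry": 0,"rz": 49},
  ],
)

```text
time: 10.05
tool_pos: [0.5005, -0.3071, 0.2521]
tool_rot: [3.142, 0.0, -0.451]
contact_force: [0.7, 0.8, -0.5]
opening: 0.0683
grip_force: 15.0
```

```bash
python3 d.py 500,-307,140,-0.456 500,-307,95,-0.456
python3 - <<'E'
from fit import *
for c,o in(("scene",(0,)),("wrist",())):
    p=read_camera(c)
    for n in("ring_large","tub_large"): print(c,n,[(np.round(np.array(d["point"])*1000),round(d["confidence"],2)) for d in mark_of(p,n)[:3]])
    if c=="wrist": cv2.imwrite("pics/w4.png",p["pixels"])
E
```

```text
at [ 500.5 -307.1  252.1] [ 3.142  0.    -0.451] F [ 0.7  0.8 -0.5] open 68.3 grip 15.0 t 10.05
500,-307,140,-0.456 -> [-5.000e-01  1.000e-01  1.121e+02] rot [0.  0.  0.3]
500,-307,95,-0.456 -> [-5.000e-01  1.000e-01  1.571e+02] rot [0.  0.  0.3]
scene ring_large [(array([525.,  -7.,  34.]), 0.81), (array([ 697., -265.,   28.]), 0.77)]
scene tub_large [(array([ 499., -306.,   -2.]), 0.82)]
wrist ring_large [(array([525.,  -5.,  35.]), 0.98), (array([ 698., -263.,   34.]), 0.84), (array([ 502., -308.,  207.]), 0.73)]
wrist tub_large [(array([ 505., -310.,   -1.]), 0.71), (array([ 642., -123.,   -0.]), 0.45)]
```

View pics/w4.png

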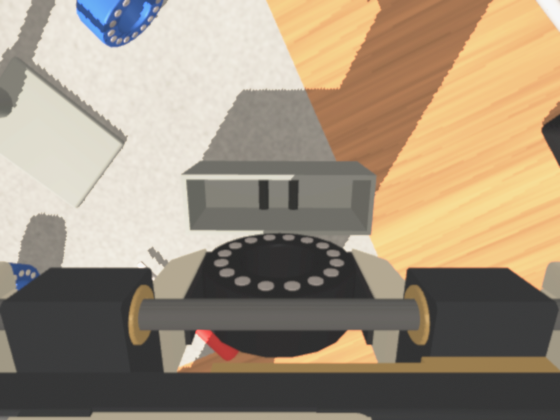

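The ring is held at (280,265), square with the tub at (280,195) and centred on the ribs at columns 264 and 293. Lowering.

Request:
arm_command(
  series=[
    {"x": -0.5,"y": 0,"z": 15,"rx": 0,"ry": 0,"rz": 0.3},
    {"x": -0.5,"y": 0,"z": 35,"rx": 0,"ry": 0,"rz": 0.3},
    {"x": -0.5,"y": 0,"z": 55,"rx": 0,"ry": 0,"rz": 0.3},
    {"x": -0.5,"y": 0,"z": 75,"rx": 0,"ry": 0,"rz": 0.3},
    {"x": -0.5,"y": 0,"z": 90,"rx": 0,"ry": 0,"rz": 0.3},
    {"x": -0.5,"y": 0,"z": 105,"rx": 0,"ry": 0,"rz": 0.3},
    {"x": -0.5,"y": 0,"z": 118,"rx": 0,"ry": 0,"rz": 0.3},
    {"x": -0.5,"y": 0,"z": 130,"rx": 0,"ry": 0,"rz": 0.3},
    {"x": -0.5,"y": 0,"z": 140,"rx": 0,"ry": 0,"rz": 0.3},
    {"x": -0.5,"y": 0,"z": 147,"rx": 0,"ry": 0,"rz": 0.3},
    {"x": -0.5,"y": 0,"z": 151,"rx": 0,"ry": 0,"rz": 0.3},
    {"x": -0.5,"y": 0,"z": 154,"rx": 0,"ry": 0,"rz": 0.3},
    {"x": -0.5,"y": 0,"z": 154,"rx": 0,"ry": 0,"rz": 0.3},
    {"x": -0.5,"y": 0,"z": 154,"rx": 0,"ry": 0,"rz": 0.3},
  ],
)

```text
time: 11.75
tool_pos: [0.5001, -0.3072, 0.0986]
tool_rot: [3.141, -0.001, -0.459]
contact_force: [-0.9, -0.4, -1.1]
opening: 0.0679
grip_force: 15.0
```

Request:
arm_command(
  series=[
    {"x": 0,"y": 0,"z": 1,"rx": 0,"ry": 0,"rz": 0},
    {"x": 0,"y": 0,"z": 2,"rx": 0,"ry": 0,"rz": 0},
    {"x": 0,"y": 0,"z": 3,"rx": 0,"ry": 0,"rz": 0},
    {"x": 0,"y": 0,"z": 4,"rx": 0,"ry": 0,"rz": 0},
    {"x": 0,"y": 0,"z": 4,"rx": 0,"ry": 0,"rz": 0},
  ],
)

```text
time: 12.25
tool_pos: [0.4999, -0.307, 0.0941]
tool_rot: [-3.142, 0.0, -0.459]
contact_force: [-0.1, -0.6, -1.9]
opening: 0.068
grip_force: 15.0
```

Request:
arm_command(
  series=[
    {"x": 0,"y": 0,"z": 0.5,"rx": 0,"ry": 0,"rz": 0},
    {"x": 0,"y": 0,"z": 1,"rx": 0,"ry": 0,"rz": 0},
    {"x": 0,"y": 0,"z": 1,"rx": 0,"ry": 0,"rz": 0},
    {"x": 0,"y": 0,"z": 1,"rx": 0,"ry": 0,"rz": 0},
  ],
)

```text
time: 12.65
tool_pos: [0.5, -0.307, 0.0933]
tool_rot: [3.142, -0.0, -0.459]
contact_force: [-0.3, 0.1, 0.1]
opening: 0.0683
grip_force: 15.0
```

Request:
arm_command(
  series=[
    {"x": 0,"y": 0,"z": 0.5,"rx": 0,"ry": 0,"rz": 0},
    {"x": 0,"y": 0,"z": 1,"rx": 0,"ry": 0,"rz": 0},
    {"x": 0,"y": 0,"z": 1,"rx": 0,"ry": 0,"rz": 0},
    {"x": 0,"y": 0,"z": 1,"rx": 0,"ry": 0,"rz": 0},
  ],
)

```text
time: 13.05
tool_pos: [0.5004, -0.3072, 0.0931]
tool_rot: [3.141, -0.002, -0.459]
contact_force: [0.1, 1.0, 5.7]
opening: 0.068
grip_force: 15.0
```

It touched with 6 N at the expected height. I'll release to 84 mm, which stays inside the tub, and rise.

Request:
arm_command(
  series=[
    {"x": 0,"y": 0,"z": -0.5,"rx": 0,"ry": 0,"rz": 0},
    {"x": 0,"y": 0,"z": -0.5,"rx": 0,"ry": 0,"rz": 0},
    {"x": 0,"y": 0,"z": -0.5,"rx": 0,"ry": 0,"rz": 0},
    {"x": 0,"y": 0,"z": -0.5,"rx": 0,"ry": 0,"rz": 0},
    {"x": 0,"y": 0,"z": -0.5,"rx": 0,"ry": 0,"rz": 0},
  ],
  hand=84,
)

```text
time: 13.55
tool_pos: [0.4999, -0.307, 0.0925]
tool_rot: [3.142, 0.0, -0.459]
contact_force: [1.0, 0.6, -0.1]
opening: 0.084
grip_force: 0.0
```

Request:
arm_command(
  series=[
    {"x": 0,"y": 0,"z": -8,"rx": 0,"ry": 0,"rz": 0},
    {"x": 0,"y": 0,"z": -20,"rx": 0,"ry": 0,"rz": 0},
    {"x": 0,"y": 0,"z": -40,"rx": 0,"ry": 0,"rz": 0},
    {"x": 0,"y": 0,"z": -75,"rx": 0,"ry": 0,"rz": 0},
    {"x": 0,"y": 0,"z": -115,"rx": 0,"ry": 0,"rz": 0},
    {"x": 0,"y": 0,"z": -155,"rx": 0,"ry": 0,"rz": 0},
    {"x": 0,"y": 0,"z": -195,"rx": 0,"ry": 0,"rz": 0},
    {"x": 0,"y": 0,"z": -237,"rx": 0,"ry": 0,"rz": 0},
    {"x": 0,"y": 0,"z": -237,"rx": 0,"ry": 0,"rz": 0},
    {"x": 0,"y": 0,"z": -237,"rx": 0,"ry": 0,"rz": 0},
  ],
)

```text
time: 14.55
tool_pos: [0.4999, -0.307, 0.3317]
tool_rot: [3.141, -0.003, -0.459]
contact_force: [0.3, -0.1, -0.4]
opening: 0.084
grip_force: 0.0
```

```bash
python3 - <<'E'
from fit import *
for c in("scene","top","wrist"):
    p=read_camera(c)
    for n in("ring_large","ring_small"): print(c,n,[(np.round(np.array(d["point"])*1000),round(d["confidence"],2)) for d in mark_of(p,n)[:4]])
E
python3 d.py 565,-159,330,0.405
```

```text
scene ring_large [(array([ 695., -268.,   32.]), 0.9), (array([523., -10.,  34.]), 0.84), (array([ 501., -310.,   48.]), 0.82)]
scene ring_small [(array([ 655., -121.,  152.]), 0.83)]
top ring_large [(array([ 697., -262.,   34.]), 0.84), (array([ 500., -303.,   50.]), 0.73), (array([527.,  -7.,  31.]), 0.48)]
top ring_small [(array([ 655., -121.,  159.]), 0.7)]
wrist ring_large [(array([ 498., -307.,   45.]), 0.78), (array([526.,  -7.,  36.]), 0.69), (array([ 698., -259.,   34.]), 0.63)]
wrist ring_small []
at [ 499.9 -307.   329.1] [-3.141e+00  1.000e-03 -4.590e-01] F [-0.9 -1.1  0.2] open 83.7 grip 0.0 t 15.0
565,-159,330,0.405 -> [  -7.2 -161.5   -0.8] rot [ -0.    0.1 -49.5]
```

The large ring reads (498…501, −307, 45), so it is seated. Now the small ring.

Request:
arm_command(
  series=[
    {"x": 0,"y": -40,"z": 0,"rx": 0,"ry": 0,"rz": -8},
    {"x": -2,"y": -80,"z": 0,"rx": 0,"ry": 0,"rz": -16},
    {"x": -4,"y": -120,"z": 0,"rx": 0,"ry": 0,"rz": -24},
    {"x": -7,"y": -161,"z": 0,"rx": 0,"ry": 0,"rz": -32},
    {"x": -7,"y": -161,"z": 0,"rx": 0,"ry": 0,"rz": -40},
    {"x": -7,"y": -161,"z": 0,"rx": 0,"ry": 0,"rz": -48},
    {"x": -7,"y": -161,"z": 0,"rx": 0,"ry": 0,"rz": -49.5},
    {"x": -7,"y": -161,"z": 0,"rx": 0,"ry": 0,"rz": -49.5},
  ],
  hand=80,
)

```text
time: 15.8
tool_pos: [0.565, -0.1597, 0.3296]
tool_rot: [-3.142, 0.0, 0.402]
contact_force: [0.4, 0.7, -0.7]
opening: 0.0803
grip_force: 0.0
```

```bash
python3 - <<'E'
from fit import *
p=read_camera("wrist")
fill=lambda m:cv2.drawContours(np.zeros(m.shape,np.uint8),cv2.findContours(m.astype(np.uint8),0,2)[0],-1,1,-1)
print([(np.round(np.array(d["point"])*1000),round(d["confidence"],2)) for d in mark_of(p,"ring_small")[:3]])
b=best(p,"ring_small",(657,-120,157))
if b is not None: print(opt(lambda v:np.abs(hullmask(p,place(*v,ring(0,27)))-fill(b)).sum(),(657,-120,.4),(6,6,.1)))
E
python3 d.py 658,-120,330,0.405
```

```text
[(array([ 654., -118.,  158.]), 0.9)]
ring_small [(np.float64(0.9), 0.85, 3287)]
(array([ 6.55754784e+02, -1.21199149e+02,  3.97809854e-01]), np.float64(96.87843137254902))
at [ 564.9 -159.9  329.7] [3.142 0.    0.402] F [-0.2  0.5 -0.4] open 79.7 grip 0.0 t 15.95
658,-120,330,0.405 -> [101.3  -0.3  -0.3] rot [ 0.   0.  -0.2]
```

Request:
arm_command(
  series=[
    {"x": 30,"y": 0,"z": 0,"rx": 0,"ry": 0,"rz": 0},
    {"x": 65,"y": 0,"z": 0,"rx": 0,"ry": 0,"rz": 0},
    {"x": 99,"y": 0,"z": 0,"rx": 0,"ry": 0,"rz": 0},
    {"x": 99,"y": 0,"z": 0,"rx": 0,"ry": 0,"rz": 0},
    {"x": 99,"y": 0,"z": 25,"rx": 0,"ry": 0,"rz": 0},
    {"x": 99,"y": 0,"z": 50,"rx": 0,"ry": 0,"rz": 0},
    {"x": 99,"y": 0,"z": 70,"rx": 0,"ry": 0,"rz": 0},
    {"x": 99,"y": 0,"z": 90,"rx": 0,"ry": 0,"rz": 0},
    {"x": 99,"y": 0,"z": 105,"rx": 0,"ry": 0,"rz": 0},
    {"x": 99,"y": 0,"z": 118,"rx": 0,"ry": 0,"rz": 0},
    {"x": 99,"y": 0,"z": 125.5,"rx": 0,"ry": 0,"rz": 0},
    {"x": 99,"y": 0,"z": 125.5,"rx": 0,"ry": 0,"rz": 0},
    {"x": 99,"y": 0,"z": 125.5,"rx": 0,"ry": 0,"rz": 0},
  ],
)

```text
time: 17.25
tool_pos: [0.6562, -0.1208, 0.2049]
tool_rot: [3.141, -0.001, 0.405]
contact_force: [-0.7, 0.6, 1.0]
opening: 0.0798
grip_force: 0.0
```

Request:
arm_command(
  series=[
    {"x": 0,"y": 0,"z": 0,"rx": 0,"ry": 0,"rz": 0},
    {"x": 0,"y": 0,"z": 0,"rx": 0,"ry": 0,"rz": 0},
    {"x": 0,"y": 0,"z": 0,"rx": 0,"ry": 0,"rz": 0},
    {"x": 0,"y": 0,"z": 0,"rx": 0,"ry": 0,"rz": 0},
    {"x": 0,"y": 0,"z": 0,"rx": 0,"ry": 0,"rz": 0},
    {"x": 0,"y": 0,"z": 0,"rx": 0,"ry": 0,"rz": 0},
  ],
  hand=48,
  squeeze=15,
)

```text
time: 17.85
tool_pos: [0.6561, -0.1206, 0.2045]
tool_rot: [3.141, -0.0, 0.405]
contact_force: [-0.0, 0.8, 1.2]
opening: 0.0538
grip_force: 15.0
```

Request:
arm_command(
  series=[
    {"x": 0,"y": 0,"z": -4,"rx": 0,"ry": 0,"rz": 0},
    {"x": 0,"y": 0,"z": -9,"rx": 0,"ry": 0,"rz": 0},
    {"x": 0,"y": 0,"z": -14,"rx": 0,"ry": 0,"rz": 0},
    {"x": 0,"y": 0,"z": -18,"rx": 0,"ry": 0,"rz": 0},
    {"x": 0,"y": 0,"z": -18,"rx": 0,"ry": 0,"rz": 0},
    {"x": 0,"y": 0,"z": -18,"rx": 0,"ry": 0,"rz": 0},
  ],
)

```text
time: 18.45
tool_pos: [0.656, -0.1206, 0.2223]
tool_rot: [3.141, -0.0, 0.405]
contact_force: [0.7, -0.1, -0.3]
opening: 0.0539
grip_force: 15.0
```

Request:
arm_command(
  series=[
    {"x": -6,"y": 0,"z": 0,"rx": 0,"ry": 0,"rz": 0},
    {"x": -16,"y": 0,"z": 0,"rx": 0,"ry": 0,"rz": 0},
    {"x": -28,"y": 0,"z": 0,"rx": 0,"ry": 0,"rz": 0},
    {"x": -40,"y": 0,"z": 0,"rx": 0,"ry": 0,"rz": 0},
    {"x": -52,"y": 0,"z": 0,"rx": 0,"ry": 0,"rz": 0},
    {"x": -64,"y": 0,"z": 0,"rx": 0,"ry": 0,"rz": 0},
    {"x": -76,"y": 0,"z": 0,"rx": 0,"ry": 0,"rz": 0},
    {"x": -88,"y": 0,"z": 0,"rx": 0,"ry": 0,"rz": 0},
    {"x": -100,"y": 0,"z": 0,"rx": 0,"ry": 0,"rz": 0},
    {"x": -110,"y": 0,"z": 0,"rx": 0,"ry": 0,"rz": 0},
    {"x": -120,"y": 0,"z": 0,"rx": 0,"ry": 0,"rz": 0},
    {"x": -120,"y": 0,"z": 0,"rx": 0,"ry": 0,"rz": 0},
    {"x": -120,"y": 0,"z": 0,"rx": 0,"ry": 0,"rz": 0},
  ],
)

```text
time: 19.75
tool_pos: [0.5458, -0.168, 0.2224]
tool_rot: [3.141, -0.0, 0.405]
contact_force: [-0.1, -0.7, -0.9]
opening: 0.0543
grip_force: 15.0
```

```bash
python3 d.py 430,285,330,0.3
python3 - <<'E'
from h import *
for c in("top","scene"):
    p=read_camera(c); print([(np.round(np.array(d["point"])*1000),round(d["confidence"],2)) for d in mark_of(p,"ring_small")[:3]])
E
```

```text
at [ 545.8 -168.   222.4] [ 3.141 -0.     0.405] F [-0.1 -0.7 -0.9] open 54.3 grip 15.0 t 19.75
430,285,330,0.3 -> [  71.9 -462.  -107.8] rot [ 0. -0.  6.]
[]
[(array([ 549., -169.,  170.]), 0.86), (array([ 592., -146.,  178.]), 0.71), (array([668.,   6.,  -1.]), 0.15)]
```

The ring is free. I'll carry it high to a spot near the small tub and refine the tub's pose there.

Request:
arm_command(
  series=[
    {"x": 0,"y": 0,"z": -15,"rx": 0,"ry": 0,"rz": 0},
    {"x": 0,"y": 0,"z": -45,"rx": 0,"ry": 0,"rz": 0},
    {"x": 0,"y": -10,"z": -80,"rx": 0,"ry": 0,"rz": 0},
    {"x": 4,"y": -35,"z": -105,"rx": 0,"ry": 0,"rz": 0},
    {"x": 10,"y": -70,"z": -108,"rx": 0,"ry": 0,"rz": 0},
    {"x": 17,"y": -110,"z": -108,"rx": 0,"ry": 0,"rz": 1},
    {"x": 23,"y": -150,"z": -108,"rx": 0,"ry": 0,"rz": 2},
    {"x": 30,"y": -190,"z": -108,"rx": 0,"ry": 0,"rz": 3},
    {"x": 36,"y": -230,"z": -108,"rx": 0,"ry": 0,"rz": 4},
    {"x": 43,"y": -270,"z": -108,"rx": 0,"ry": 0,"rz": 5},
    {"x": 49,"y": -310,"z": -108,"rx": 0,"ry": 0,"rz": 6},
    {"x": 55,"y": -350,"z": -108,"rx": 0,"ry": 0,"rz": 6},
    {"x": 61,"y": -390,"z": -108,"rx": 0,"ry": 0,"rz": 6},
    {"x": 67,"y": -425,"z": -108,"rx": 0,"ry": 0,"rz": 6},
    {"x": 70,"y": -448,"z": -108,"rx": 0,"ry": 0,"rz": 6},
    {"x": 72,"y": -462,"z": -108,"rx": 0,"ry": 0,"rz": 6},
    {"x": 72,"y": -462,"z": -108,"rx": 0,"ry": 0,"rz": 6},
    {"x": 72,"y": -462,"z": -108,"rx": 0,"ry": 0,"rz": 6},
  ],
)

```text
time: 21.75
tool_pos: [0.43, 0.2847, 0.3301]
tool_rot: [3.141, 0.0, 0.301]
contact_force: [-0.6, 0.9, -1.0]
opening: 0.0539
grip_force: 15.0
```

```bash
python3 - <<'E'
from fit import *
p=read_camera("wrist"); cv2.imwrite("pics/w5.png",p["pixels"])
for n in("tub_small","ring_small"): print([(np.round(np.array(d["point"])*1000),round(d["confidence"],2)) for d in mark_of(p,n)[:3]])
m=best(p,"tub_small",(508,312,30)); b=box(52,134,58)
if m is not None: print(opt(lambda v:np.abs(hullmask(p,place(*v,b))-m).sum(),(508,312,.29),(6,6,.1)))
E
python3 d.py 508,312,330,0.29
```

```text
[(array([507., 310.,  -0.]), 0.84)]
[(array([428., 285., 281.]), 0.9)]
tub_small [(np.float64(1.8), 0.81, 7155)]
(array([5.08883007e+02, 3.11431433e+02, 2.89337450e-01]), np.float64(92.98431372549021))
at [430.3 284.1 330.2] [ 3.141 -0.     0.299] F [ 0.1 -0.8 -1. ] open 54.0 grip 15.0 t 21.95
508,312,330,0.29 -> [82.5 -3.8  0.2] rot [ 0.  -0.   0.5]
```

View pics/w5.png

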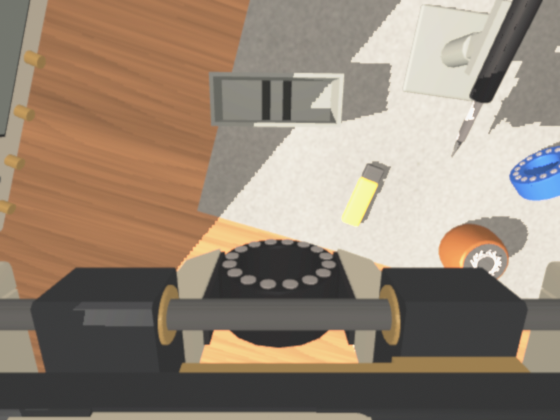

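The small tub is at (277,100), with ribs at columns 267 and 286. The fit gives (508.9, 311.4) with yaw 0.289, and the ring is held at (278,265). Moving over and lowering.

Request:
arm_command(
  series=[
    {"x": 30,"y": -1,"z": 0,"rx": 0,"ry": 0,"rz": 0.5},
    {"x": 60,"y": -2,"z": 10,"rx": 0,"ry": 0,"rz": 0.5},
    {"x": 83,"y": -3,"z": 30,"rx": 0,"ry": 0,"rz": 0.5},
    {"x": 83,"y": -3,"z": 60,"rx": 0,"ry": 0,"rz": 0.5},
    {"x": 83,"y": -3,"z": 90,"rx": 0,"ry": 0,"rz": 0.5},
    {"x": 83,"y": -3,"z": 120,"rx": 0,"ry": 0,"rz": 0.5},
    {"x": 83,"y": -3,"z": 145,"rx": 0,"ry": 0,"rz": 0.5},
    {"x": 83,"y": -3,"z": 165,"rx": 0,"ry": 0,"rz": 0.5},
    {"x": 83,"y": -3,"z": 180,"rx": 0,"ry": 0,"rz": 0.5},
    {"x": 83,"y": -3,"z": 195,"rx": 0,"ry": 0,"rz": 0.5},
    {"x": 83,"y": -3,"z": 208,"rx": 0,"ry": 0,"rz": 0.5},
    {"x": 83,"y": -3,"z": 220,"rx": 0,"ry": 0,"rz": 0.5},
    {"x": 83,"y": -3,"z": 229,"rx": 0,"ry": 0,"rz": 0.5},
    {"x": 83,"y": -3,"z": 234,"rx": 0,"ry": 0,"rz": 0.5},
    {"x": 83,"y": -3,"z": 237,"rx": 0,"ry": 0,"rz": 0.5},
    {"x": 83,"y": -3,"z": 237,"rx": 0,"ry": 0,"rz": 0.5},
    {"x": 83,"y": -3,"z": 237,"rx": 0,"ry": 0,"rz": 0.5},
  ],
)

```text
time: 23.65
tool_pos: [0.5085, 0.3127, 0.0936]
tool_rot: [-3.142, -0.001, 0.292]
contact_force: [0.5, 0.3, -0.9]
opening: 0.0539
grip_force: 15.0
```

Request:
arm_command(
  series=[
    {"x": 0,"y": 0,"z": 1,"rx": 0,"ry": 0,"rz": 0},
    {"x": 0,"y": 0,"z": 2,"rx": 0,"ry": 0,"rz": 0},
    {"x": 0,"y": 0,"z": 3,"rx": 0,"ry": 0,"rz": 0},
    {"x": 0,"y": 0,"z": 4,"rx": 0,"ry": 0,"rz": 0},
    {"x": 0,"y": 0,"z": 5,"rx": 0,"ry": 0,"rz": 0},
    {"x": 0,"y": 0,"z": 5,"rx": 0,"ry": 0,"rz": 0},
  ],
)

```text
time: 24.25
tool_pos: [0.5082, 0.3125, 0.088]
tool_rot: [3.141, 0.0, 0.292]
contact_force: [-0.7, -1.2, -0.1]
opening: 0.0538
grip_force: 15.0
```

Request:
arm_command(
  series=[
    {"x": 0,"y": 0,"z": 0.5,"rx": 0,"ry": 0,"rz": 0},
    {"x": 0,"y": 0,"z": 1,"rx": 0,"ry": 0,"rz": 0},
    {"x": 0,"y": 0,"z": 1,"rx": 0,"ry": 0,"rz": 0},
    {"x": 0,"y": 0,"z": 1,"rx": 0,"ry": 0,"rz": 0},
  ],
)

```text
time: 24.65
tool_pos: [0.5083, 0.3125, 0.0872]
tool_rot: [3.142, -0.0, 0.292]
contact_force: [0.0, 0.2, -2.0]
opening: 0.054
grip_force: 15.0
```

Request:
arm_command(
  series=[
    {"x": 0,"y": 0,"z": 0.5,"rx": 0,"ry": 0,"rz": 0},
    {"x": 0,"y": 0,"z": 1,"rx": 0,"ry": 0,"rz": 0},
    {"x": 0,"y": 0,"z": 1,"rx": 0,"ry": 0,"rz": 0},
    {"x": 0,"y": 0,"z": 1,"rx": 0,"ry": 0,"rz": 0},
  ],
)

```text
time: 25.05
tool_pos: [0.5086, 0.3127, 0.0869]
tool_rot: [-3.142, -0.001, 0.292]
contact_force: [-1.5, -0.2, 5.9]
opening: 0.0539
grip_force: 15.0
```

Request:
arm_command(
  series=[
    {"x": 0,"y": 0,"z": -0.5,"rx": 0,"ry": 0,"rz": 0},
    {"x": 0,"y": 0,"z": -0.5,"rx": 0,"ry": 0,"rz": 0},
    {"x": 0,"y": 0,"z": -0.5,"rx": 0,"ry": 0,"rz": 0},
    {"x": 0,"y": 0,"z": -0.5,"rx": 0,"ry": 0,"rz": 0},
    {"x": 0,"y": 0,"z": -0.5,"rx": 0,"ry": 0,"rz": 0},
  ],
  hand=67,
)

```text
time: 25.55
tool_pos: [0.5082, 0.3125, 0.0865]
tool_rot: [3.141, 0.0, 0.292]
contact_force: [-0.8, -0.8, 0.0]
opening: 0.0665
grip_force: 0.0
```

Request:
arm_command(
  series=[
    {"x": 0,"y": 0,"z": -8,"rx": 0,"ry": 0,"rz": 0},
    {"x": 0,"y": 0,"z": -20,"rx": 0,"ry": 0,"rz": 0},
    {"x": 0,"y": 0,"z": -40,"rx": 0,"ry": 0,"rz": 0},
    {"x": 0,"y": 0,"z": -75,"rx": 0,"ry": 0,"rz": 0},
    {"x": 0,"y": 0,"z": -115,"rx": 0,"ry": 0,"rz": 0},
    {"x": -20,"y": 0,"z": -155,"rx": 0,"ry": 0,"rz": 0},
    {"x": -50,"y": 0,"z": -195,"rx": 0,"ry": 0,"rz": 0},
    {"x": -80,"y": 0,"z": -235,"rx": 0,"ry": 0,"rz": 0},
    {"x": -80,"y": 0,"z": -235,"rx": 0,"ry": 0,"rz": 0},
    {"x": -80,"y": 0,"z": -235,"rx": 0,"ry": 0,"rz": 0},
  ],
)

```text
time: 26.55
tool_pos: [0.4314, 0.2896, 0.3239]
tool_rot: [-3.141, -0.004, 0.292]
contact_force: [-1.0, 0.1, -0.8]
opening: 0.0668
grip_force: 0.0
```

Run:
```python
from fit import *
for c in("scene","top","wrist"):
    p=read_camera(c)
    for n in("ring_large","ring_small"): print(c,n,[(np.round(np.array(d["point"])*1000),round(d["confidence"],2)) for d in mark_of(p,n)[:4]])
    if c=="wrist": w=p["pixels"]
    if c=="top": t=p["pixels"]
cv2.imwrite("pics/end.png",np.hstack([cv2.resize(w,(400,300)),cv2.resize(t[130:340,140:440],(400,280))[:,:][:300] if 0 else cv2.resize(t[115:340,140:440],(400,300))]))
```

```text
scene ring_large [(array([ 503., -311.,   44.]), 0.81), (array([ 695., -266.,   30.]), 0.64), (array([524.,  -7.,  32.]), 0.59)]
scene ring_small [(array([508., 311.,  35.]), 0.7), (array([504., 312.,  -4.]), 0.66)]
top ring_large [(array([ 501., -305.,   45.]), 0.75), (array([524.,  -8.,  34.]), 0.54)]
top ring_small []
wrist ring_large [(array([523.,  -5.,  34.]), 0.97)]
wrist ring_small [(array([507., 311.,  39.]), 0.8)]
```

View pics/end.png

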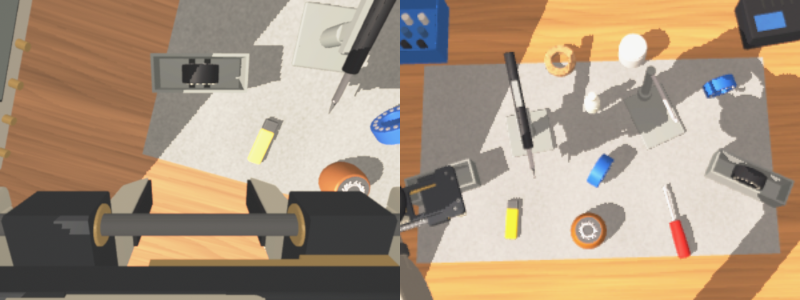

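The small ring stands on edge between the ribs of its tub (left, 200,75), and the large ring stands in its own (right, 748,178). The peg is empty and everything else is where it was.

```bash
python3 -c "
from cell import *
print(hand_in())"
```

```text
the job is handed in; nothing more can be done
None
```

Both ring lights are off the peg and standing on edge between the ribs of their own tubs, the larger in the taller tub and the smaller in the lower one; the cameras showed nothing else moved, and I handed the job in at about 27 s.

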